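# Put the jar mill into third gear and start it

## Robot

A 6-joint arm with a two-finger parallel gripper is mounted at the origin on the work surface. World frame = base frame: x ahead of the robot, y to its left, z up, the work surface at z = 0. Lengths are in m, angles in rad, forces in N, time in s.
With the tool pointing down it reaches from about 0.325 to 0.85 m from the base axis. Payload 4.4 kg.
Tool frame: the origin (TCP) lies midway between the tips of the shut fingers; the grasp point (between the pads) lies manip.tcp_to_grasp behind it (manip.tcp_to_grasp is the distance from the TCP to the grasp point, in m); z points along the fingers, y is the line along which they close (so a half turn about z gives the same grasp; the last joint's range is limited). The gripper opens to 94 mm and grips with 3 to 60 N. Pads are 16 mm wide; open, the fingers measure 119 mm over their backs; the gripper's body (75 mm by 177 mm) begins 78 mm behind the grasp point.
Start: joints at [0.968, 0.207, 1.542, -0, 1.393, -0.15], TCP at [0.252, 0.517, 0.205] pointing down, gripper open.
Joint ranges: [-2.73, 2.73], [-0.86, 2.22], [0.23, 2.46], [-1.11, 4.25], [0.08, 2.63], [-2.82, 2.82]. Speed limits (rad/s): [2.79, 2.79, 3.14, 3.14, 3.14, 3.14].

## Interface

Orientations are given as a unit quaternion [x, y, z, w].
In Python, from bench import state, cams, order, manip gives the robot as it stands. The module is installed in compiled form; this text tells all that it offers.
- The arm moves only by the tool arm_command, never from a script. Its arguments are lists of equal length, an entry for each row: "slide": the shift along the tool's x, y, z as a fraction of full scale, a list of three; "turn": the turn, a rotation vector about the tool's x, y, z as a fraction of full scale, a list of three; "hand": the gripper's target within -1 to 1 (shut at 1, half-way at 0, fully open at -1). A call has 1 to 10 rows; each row is the pose to reach, as a shift and turn from the pose commanded when the call began, along the tool's axes at that moment; what a row does not reach only later rows make up. Full scale, the value 1, is 0.1 m for a shift and 45 degrees for a turn. A row lasts 1/12 s, in which the tool goes at most 41.7 mm and 7.16 degrees, less where a joint would pass 70% of its speed; a pose out of reach is approached as far as the arm can. A call with a number of a shift or a turn outside -1 to 1 is refused whole. A call with a gripper value outside its range is refused whole. The fingers move at their own pace and stop on an object; the grip force is fixed at half the most. Time passes only in rows, so rows that repeat a pose let the fingers close. It gives the time, the measured TCP pose, the force, the opening and the grip force at its end, in the units of the state.
- state(): the state, without advancing time (a new reading comes with each control period).
- cams.grab_frame(name): name is "side" or "top"; returns a dict with "color" (400x640x3 uint8, red, green, blue), "depth" (400x640 float32, m along the optical axis (not along the pixel's ray), 0 where there is no reading), "intrinsics" (3x3 intrinsics, pixels), "R" (3x3) and "t" (3): a world point X has camera coordinates R X + t. Camera axes: x right, y down, z forward; pixel columns grow to the right and rows downward; lengths in m; the calibration is good to about 2 mm. A picture is of the moment at which its call begins.
- order.close_job(): hands the job in; it is judged then, once.
The state is a dict: "t": time; "q": joint angles; "joint_velocities": joint speeds; "joint_torque": joint torques, N m; "position": TCP position; "eef_rot": TCP orientation; "ft_force": force on the tool from outside, world axes, zero at the start; "wrist_torque": the same for the moment, N m; "width": finger opening in m; "finger_force": force on a finger pad.
Only numpy, scipy, OpenCV 4.12 (cv2) and the standard library are available. Lean on these libraries where they do the work, as an engineer would, in place of code of your own. Each camera call takes 0.05 s, during which the arm holds its last target. There are 200 camera calls.

## Task

Set the bench jar mill going in third gear: push its gear lever out of the left-hand leg of the H-gate, across neutral to the right and forward (away from the robot) until it is fully home in the third slot, without letting it slip into the fourth slot and without forcing it; then press the flat start button right in and let it go. Only push, with the fingertips or the outside of the fingers: never take the lever between the fingers. Do not press the mushroom stop button, and leave the jar on the rollers and everything standing around the mill in place.

Things in the scene. Friction and masses are not known exactly. Their poses are not given: they have to be found in the camera images.
- mill: Bench jar mill, fixed; place and yaw vary. Origin on the bench top under the gate's centre; x points forward (away from the robot), y left, z up. Grey gear case 190 x 180 mm about the origin, top z = 150 mm; console in front (x -86 to -166, y +-80, top z = 107 mm); motor behind (x to 230, top 148); to the right a chain guard (y -83 to -117, top 145) and rollers (to y -450) with the jar.
- gate (a point): Centre of the gate plate's top (mill 0, 0, 158 mm): a 120 mm square steel plate with an H-shaped opening. Two legs along mill x, at y = +17 (left) and -17 mm (right), 14 mm wide, ends at x = +-25 mm, joined at x = 0 by the neutral channel, 16 mm wide, corners rounded. First slot = left forward, second = left back, third = right forward, fourth = right back.
- knob (a point): Centre of the black ball knob (34 mm diameter) on top of the gear lever. The lever turns about the point (0, 0, 79 mm) of the mill, 185 mm below the knob, so the knob in mid neutral is at (0, 0, 264 mm) in the mill frame; from there it moves about 41 mm sideways to either leg and about 45 mm fore or aft to a slot's end, sinking by up to 10 mm.
- stick_mid (a point): Point on the lever's round steel stick (10 mm diameter), 50 mm below the knob's centre. The stick stands through the gate and can go only where the opening lets it.
- shift_side (a joint): Sideways angle of the lever, rad: 0 in the middle, positive to the right (mill -y). In the left leg -0.235 to -0.21, in the right leg +0.21 to +0.235 (stopped by the gate). Stays where it is left; moving the knob takes about 3 to 5 N.
- shift_fore (a joint): Fore-aft angle of the lever, rad: 0 in neutral, positive forward (mill +x). About +0.245 at the forward end of first or third, -0.245 at the back end of second or fourth; it can cross sideways within about +-0.035. At the start anywhere from -0.22 to +0.22. Stays where it is left; moving the knob takes about 3 to 5 N.
- start_top (a point): Centre of the top face of the start button: a flat round black button of 26 mm diameter in an aluminium collar of 42 mm diameter, left on the console at mill x = -126, y = +38 mm; its top is at z = 125 mm, 6 mm above the collar. Pressed straight down.
- start (a joint): Travel of the start button, m: 0 out, 0.006 fully in (about 5 N, then a hard stop). A spring brings it back.
- stop_top (a point): Centre of the top of the stop button: a mushroom head of 42 mm diameter, right on the console at mill x = -126, y = -38 mm, top at z = 140 mm. Not to be pressed.
- stop (a joint): Travel of the stop button, m: 0 out, 0.006 in.
- mill_jar: White ceramic grinding jar, 120 mm diameter, 170 mm long with a steel clamp on its lid, lying loose on the rollers to the right of the gear case, top at z = 226 mm. Origin in its middle, y along its length.
- amber_bottle: Amber glass bottle, 72 mm diameter, 190 mm tall, standing left of the gear case. Origin under its centre.
- wash_bottle: White plastic wash bottle, 60 mm diameter, 175 mm tall with its spout, standing left of the console. Origin under its centre.
- beaker: Glass beaker, 72 mm diameter, 95 mm tall, in front of the rollers. Origin under its centre.
- mortar: White ceramic mortar bowl, 100 mm diameter, 55 mm tall, left of the amber bottle. Origin under its centre.
- spanner: Steel spanner, 170 mm long, lying on the bench behind the rollers. Origin at the middle of its underside.
- sample_tin: Aluminium tin, 60 mm diameter, 75 mm tall, behind the gear case beside the motor. Origin under its centre.

How it is judged:
By the outcome, as a careful person would: the job done as asked, in the order asked, and still so for the second after the job is handed in, with the robot touching nothing.
It also fails if it takes over 64 s, if anything falls off the work surface, if the arm or the gripper's body presses on something with over 40 N, if the wrist force passes 120 N, or if a joint passes its speed limit or range.

## Working session

There is one attempt and no reset: what is moved stays moved. The work goes in short steps, Python scripts to look and compute and a tool call to move; the robot and the scene stay as the last step left them, time stands still between calls to the robot, and variables do not carry over. Pictures are saved under pics/ and viewed, at most 10 in all, crops included, and the job is handed in when it is done.

Besides the shell and the picture viewer there is one more tool, called after "Call:" as a command line: name --argument value ..., lists and objects as JSON in quotes. arm_command: Moves the arm, as the interface text tells. Shift numbers are shares of 0.1 m and turn numbers shares of 45 degrees, none past 1 either way. Its arguments: {"type":"object","properties":{"slide":{"type":"array","items":{"type":"array","items":{"type":"number"}}},"turn":{"type":"array","items":{"type":"array","items":{"type":"number"}}},"hand":{"type":"array","items":{"type":"number"}}},"required":["slide","turn","hand"]}

```bash
mkdir -p pics; python3 - <<'E'
from bench import state,cams,manip
import cv2,numpy as np
print(state(),manip.tcp_to_grasp)
for n in("top","side"):
    f=cams.grab_frame(n);np.savez(f"pics/{n}0.npz",**f);cv2.imwrite(f"pics/{n}0.png",f["color"][:,:,::-1])
    print(n,f["intrinsics"].tolist(),(-f["R"].T@f["t"]).round(3),f["R"].round(2).tolist())
E
```

```text
{'t': 0.0, 'q': array([ 9.67522690e-01,  2.07411620e-01,  1.54291827e+00, -2.66837603e-05,
        1.39350756e+00, -1.50499821e-01]), 'joint_velocities': array([-9.08218664e-04,  6.01387629e-04, -9.80036256e-04,  4.60874954e-05,
       -1.41658920e-03, -5.37906101e-04]), 'joint_torque': array([ 6.46200124e-05, -3.70883238e+01, -2.81418121e+01,  6.98530767e-02,
        3.62409849e-02, -1.80725851e-04]), 'position': array([0.25110069, 0.51638778, 0.20431251]), 'eef_rot': array([ 2.24455648e-01,  9.74483659e-01, -1.04845162e-03, -4.00863560e-04]), 'ft_force': array([ 0.4289202 , -0.25685026, -0.08725241]), 'wrist_torque': array([-0.04066254,  0.0226557 ,  0.06695144]), 'finger_force': 0.0, 'width': 0.09398177727413068} 0.0188
top [[445.28322990410425, 0.0, 319.20622699530486], [0.0, 445.28322990410425, 203.94516276989702], [0.0, 0.0, 1.0]] [0.519 0.075 1.235] [[-0.02, -1.0, 0.01], [-1.0, 0.02, -0.08], [0.08, -0.01, -1.0]]
side [[405.29885299565706, 0.0, 317.08862971328847], [0.0, 405.29885299565706, 195.82206552326355], [0.0, 0.0, 1.0]] [ 0.004 -0.482  0.687] [[0.68, -0.73, -0.02], [-0.4, -0.34, -0.85], [0.61, 0.59, -0.53]]
```

View pics/top0.png

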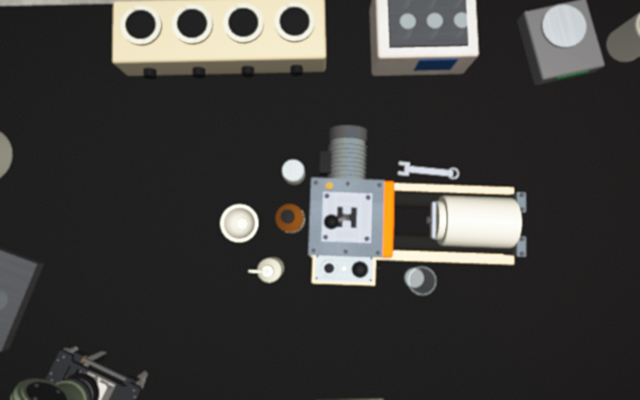

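View pics/side0.png

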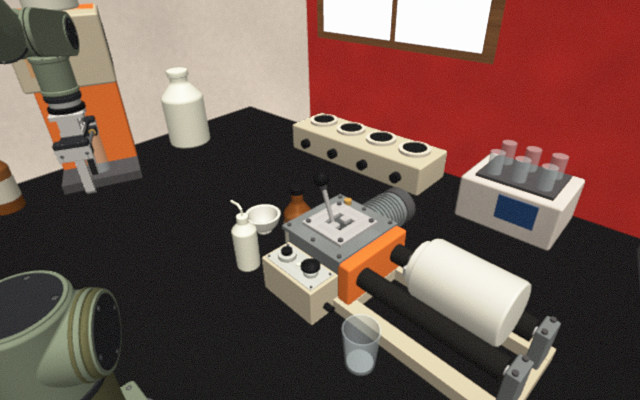

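The top view shows the gate plate at about (347,217), the knob at (333,221), the start button at (328,268) and the stop button at (360,269). Next I'll measure these points.

```bash
cat > h.py <<'E'
import numpy as np,cv2
def load(n): return dict(np.load(f"pics/{n}.npz"))
def cloud(f):
    K,d=f["intrinsics"],f["depth"]; v,u=np.mgrid[:400,:640]
    c=np.stack([(u-K[0,2])/K[0,0]*d,(v-K[1,2])/K[1,1]*d,d],-1)
    return (c-f["t"])@f["R"]
def atz(f,u,v,z):
    r=f["R"].T@np.linalg.solve(f["intrinsics"],[u,v,1]); o=-f["R"].T@f["t"]
    return o+r*(z-o[2])/r[2]
def proj(f,X):
    p=f["intrinsics"]@(f["R"]@X+f["t"]); return p[:2]/p[2]
E
python3 - <<'E'
from h import *
f=load("top0");P=cloud(f);c=f["color"].astype(int)
roi=np.zeros((400,640),bool);roi[170:260,300:395]=1
# bright plate pixels
m=(roi&(c.min(2)>150)&(c.max(2)-c.min(2)<30)).astype(np.uint8)
m=cv2.morphologyEx(m,cv2.MORPH_OPEN,np.ones((3,3)))
cn=max(cv2.findContours(m,0,2)[0],key=cv2.contourArea)
r=cv2.minAreaRect(cn);print(r);g=atz(f,*r[0],.158)
b=np.array([atz(f,*p,.158) for p in cv2.boxPoints(r)]);print("gate",g,b.round(3).tolist(),np.median(P[m>0][:,2]))
for n,(u,v) in dict(start=(328,268),stop=(360,269)).items():
    w=c[v-12:v+13,u-12:u+13].sum(2)<150; yy,xx=np.nonzero(w);uu,vv=xx.mean()+u-12,yy.mean()+v-12
    print(n,uu,vv,w.sum(),atz(f,uu,vv,.125 if n=="start" else .14),P[int(round(vv)),int(round(uu))])
# top pts by height in knob area
k=roi&(P[...,2]>.235)&(P[...,2]<.31);print("knob n",k.sum(),P[k].mean(0),P[k].max(0),P[k].min(0))
f2=load("side0");P2=cloud(f2);r2=np.zeros((400,640),bool);r2[165:200,305:340]=1
k=r2&(P2[...,2]>.235)&(P2[...,2]<.31)&(f2["color"].sum(2)<120)&(P2[...,0]<.7);print("knob side",k.sum(),P2[k].mean(0),P2[k].max(0),P2[k].min(0))
s=cv2.resize(f["color"][170:295,280:400],None,fx=4,fy=4,interpolation=2);t=cv2.resize(f2["color"][165:290,250:370],None,fx=4,fy=4,interpolation=2)
cv2.imwrite("pics/c0.png",np.hstack([s[:500],t[:500]])[:600,:960,::-1][:, :800] if 0 else cv2.resize(np.hstack([s,t])[:,:,::-1],(800,417)))
E
```

```text
((347.0, 219.0), (80.0, 70.0), 90.0)
gate [ 5.69929057e-01 -3.69648091e-04  1.58000000e-01] [[0.67, 0.082, 0.158], [0.666, -0.089, 0.158], [0.472, -0.082, 0.158], [0.476, 0.087, 0.158]] 0.15511495142128023
start 327.1111111111111 268.22222222222223 9 [0.45086132 0.05001946 0.125     ] [0.45176665 0.0504083  0.13079373]
stop 359.140625 268.9140625 128 [ 0.4482415  -0.02776252  0.14      ] [ 0.44790841 -0.02760429  0.13794674]
knob n 184 [0.56129018 0.04209412 0.27031504] [0.57690043 0.05747541 0.27861885] [0.54601731 0.02679476 0.25776934]
knob side 183 [0.55378489 0.03551933 0.26492175] [0.57282491 0.05537193 0.27765321] [0.54328774 0.02526595 0.23729966]
```

View pics/c0.png

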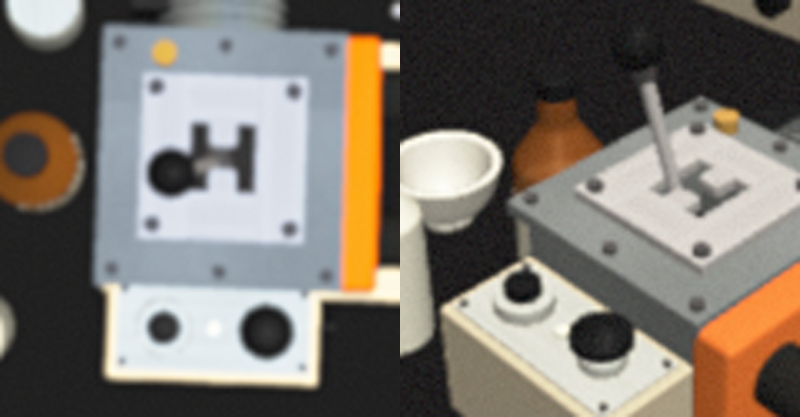

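The crop shows the H-gate, with the lever in the left leg at roughly mid travel or slightly back. The yaw is about -2 degrees. Refining the mill frame and the knob.

```bash
python3 - <<'E'
from h import *
from scipy.optimize import least_squares
f=load("top0");P=cloud(f);c=f["color"].astype(int)
# white plate: threshold on R-B tint/brightness
roi=np.zeros((400,640),bool);roi[188:246,318:376]=1
print(c[225,345],c[225,318],c[200,330])
m=(roi&(c[...,0]>185)).astype(np.uint8)
n,l,s,_=cv2.connectedComponentsWithStats(m);i=1+s[1:,4].argmax();cn=max(cv2.findContours((l==i).astype(np.uint8),0,2)[0],key=cv2.contourArea)
r=cv2.minAreaRect(cn);b=np.array([atz(f,*p,.158) for p in cv2.boxPoints(r)]);g=b.mean(0)
print(r,"gate",g,[np.linalg.norm(b[j]-b[j-1]).round(4) for j in range(4)]); e=b-np.roll(b,1,0);print(np.degrees(np.arctan2(e[:,1],e[:,0])))
# H opening centroid
h=(roi&(c.max(2)<120));h[:205]=0;h[233:]=0;h[:,:345]=0;h[:,:340]=0
# right leg columns
hh=h&(np.arange(640)[None]>349);yy,xx=np.nonzero(hh);print("right leg",xx.min(),xx.max(),yy.min(),yy.max(),atz(f,xx.mean(),yy.mean(),.158))
st=atz(f,327.1,268.2,.125);sp=atz(f,359.14,268.9,.14);y=(st-sp)[:2];y/=np.linalg.norm(y);x=np.array([y[1],-y[0]]);print("yaw",np.degrees(np.arctan2(x[1],x[0])),"gate from buttons",(st+sp)[:2]/2+.126*x)
# sphere fit knob, both
Q=[]
for nm,R in(("top0",(200,240,315,350)),("side0",(165,202,305,340))):
    F=load(nm);p=cloud(F);k=np.zeros((400,640),bool);k[R[0]:R[1],R[2]:R[3]]=1
    k&=(p[...,2]>.24)&(p[...,2]<.3)&(p[...,0]<.7)&(F["color"].max(2)<80);q=p[k]
    s=least_squares(lambda a:np.linalg.norm(q-a,axis=1)-.017,q.mean(0)-[0,0,.01],loss="soft_l1",f_scale=.002);print(nm,len(q),s.x,np.abs(s.fun).mean())
E
```

```text
[219 223 232] [149 162 173] [218 222 232]
((346.48663330078125, 216.87452697753906), (49.86106491088867, 49.89675521850586), 2.045408248901367) gate [0.57538836 0.00069797 0.158     ] [np.float64(0.1203), np.float64(0.121), np.float64(0.1214), np.float64(0.1211)]
[ 86.61241212  -3.41719342 -93.36716999 176.05348418]
right leg 350 355 208 226 [ 0.57443925 -0.01502434  0.158     ]
yaw -1.943958689689836 gate from buttons [0.57552349 0.00686759]
top0 139 [0.56223253 0.04180513 0.25884269] 0.001029564169252544
side0 211 [0.5608543  0.04224329 0.25949336] 0.0010021929956280792
```

Call:
arm_command --slide '[[0,0,-0.5],[0,0,-0.95],[-0.4,-0.3,-0.95],[-0.7,-0.5,-0.95],[-1,-0.7,-0.95],[-1,-0.7,-0.95],[-1,-0.7,-0.95]]' --turn '[[0,0,0],[0,0,-0.1],[0,0,-0.2],[0,0,-0.3],[0,0,-0.4],[0,0,-0.5],[0,0,-0.5]]' --hand '[1,1,1,1,1,1,1]'

```text
t: 0.68
position: [0.3118, 0.4087, 0.3004]
eef_rot: [0.031, 1.0, -0.0, -0.0]
ft_force: [0.5, 0.1, -0.6]
width: 0.0508
finger_force: 0.0
```

```bash
cat > w.py <<'E'
# where(): TCP in the mill frame (mm), yaw of tool y, force in mill axes
import numpy as np
from scipy.spatial.transform import Rotation as R
from bench import state
G=np.array([.5754,.0012,0]);M=R.from_euler("z",-3.5,degrees=True)
def where():
    s=state();T=R.from_quat(s["eef_rot"]).as_matrix()
    print("t%.2f"%s["t"],"mill mm",(M.inv().apply(s["position"]-G)*1e3).round(1),"F mill",M.inv().apply(s["ft_force"]).round(1),"w %.3f"%s["width"],"tool y in mill",M.inv().apply(T[:,1]).round(3),"tool z",T[:,2].round(3))
if __name__=="__main__": where()
E
python3 w.py
```

```text
t0.68 mill mm [-288.   390.6  300.4] F mill [ 0.5  0.2 -0.6] w 0.051 tool y in mill [ 0.002  1.    -0.   ] tool z [-0. -0. -1.]
```

Call:
arm_command --slide '[[-0.2,-0.3,0],[-0.4,-0.6,0],[-0.57,-0.88,0],[-0.57,-0.88,0]]' --turn '[[0,0,0],[0,0,0],[0,0,0],[0,0,0]]' --hand '[1,1,1,1]'

```text
t: 1.02
position: [0.3641, 0.316, 0.2999]
eef_rot: [0.033, 0.999, -0.001, 0.0]
ft_force: [0.5, 0.3, 0.1]
width: 0.0239
finger_force: 0.0
```

Call:
arm_command --slide '[[-0.2,-0.3,0],[-0.4,-0.6,0],[-0.57,-0.88,0],[-0.57,-0.88,0]]' --turn '[[0,0,0],[0,0,0],[0,0,0],[0,0,0]]' --hand '[1,1,1,1]'

```text
t: 1.35
position: [0.4158, 0.2251, 0.2999]
eef_rot: [0.033, 0.999, -0.001, 0.0]
ft_force: [-0.4, 0.6, -0.2]
width: 0.0008
finger_force: 0.0
```

Call:
arm_command --slide '[[-0.2,-0.3,0],[-0.4,-0.6,0],[-0.57,-0.88,0],[-0.57,-0.88,0]]' --turn '[[0,0,0],[0,0,0],[0,0,0],[0,0,0]]' --hand '[1,1,1,1]'

```text
t: 1.68
position: [0.4675, 0.1342, 0.2998]
eef_rot: [0.033, 0.999, -0.001, 0.0]
ft_force: [-0.5, 0.3, -0.1]
width: 0.0005
finger_force: 0.0
```

```bash
python3 w.py
```

```text
t1.68 mill mm [-115.8  126.2  299.8] F mill [-0.5  0.3 -0.1] w 0.000 tool y in mill [ 0.004  1.    -0.002] tool z [-0.    -0.002 -1.   ]
```

Call:
arm_command --slide '[[-0.2,-0.3,0],[-0.4,-0.6,0],[-0.55,-0.86,0],[-0.55,-0.86,0.1],[-0.55,-0.86,0.3],[-0.55,-0.86,0.5],[-0.55,-0.86,0.63],[-0.55,-0.86,0.63]]' --turn '[[0,0,0],[0,0,0],[0,0,0],[0,0,0],[0,0,0],[0,0,0],[0,0,0],[0,0,0]]' --hand '[1,1,1,1,1,1,1,1]'

```text
t: 2.35
position: [0.5124, 0.0501, 0.2331]
eef_rot: [0.03, 1.0, 0.001, -0.004]
ft_force: [-0.0, -0.6, -0.6]
width: 0.0005
finger_force: 0.0
```

```bash
python3 w.py
```

```text
t2.35 mill mm [-65.9  45.  233.1] F mill [ 0.  -0.6 -0.6] w 0.000 tool y in mill [-0.002  1.     0.001] tool z [-0.008  0.002 -1.   ]
```

Call:
arm_command --slide '[[0,0,0],[-0.05,0,0],[-0.1,0,0],[-0.15,0,0],[-0.19,0,0],[-0.22,0,0],[-0.25,0,0],[-0.28,0,0],[-0.3,0,0],[-0.3,0,0]]' --turn '[[0,0,0],[0,0,0],[0,0,0],[0,0,0],[0,0,0],[0,0,0],[0,0,0],[0,0,0],[0,0,0],[0,0,0]]' --hand '[1,1,1,1,1,1,1,1,1,1]'

```text
t: 3.18
position: [0.5456, 0.0455, 0.2375]
eef_rot: [0.03, 1.0, -0.0, -0.0]
ft_force: [-2.9, 0.7, 1.0]
width: 0.0004
finger_force: 1.5
```

```bash
cat > knob.py <<'E'
from h import *; from w import *; from bench import cams; import sys
from scipy.optimize import least_squares
a=np.array(eval(sys.argv[1]))/1e3  # expected knob, mill
where()
for nm in("top","side"):
    F=cams.grab_frame(nm);p=M.inv().apply((cloud(F)-G).reshape(-1,3)).reshape(400,640,3)
    k=(np.linalg.norm(p-a,axis=2)<.035)&(p[...,2]>.235)&(F["color"].max(2)<(60 if nm=="side" else 60));q=p[k]
    if len(q)<20: print(nm,len(q));continue
    s=least_squares(lambda c:np.linalg.norm(q-c,axis=1)-.017,q.mean(0)-[0,0,.01],loss="soft_l1",f_scale=.002);print(nm,len(q),(s.x*1e3).round(1),"res",(np.abs(s.fun).mean()*1e3).round(1))
    if len(sys.argv)>2:
        u,v=proj(F,G+M.apply(a)).astype(int);cv2.imwrite(f"pics/{sys.argv[2]}_{nm}.png",cv2.resize(F["color"][max(v-50,0):v+60,u-60:u+60],None,fx=4,fy=4,interpolation=2)[:,:,::-1])
E
python3 knob.py "[0,41,260]" k1
```

```text
t3.18 mill mm [-32.5  42.4 237.5] F mill [-2.9  0.5  1. ] w 0.000 tool y in mill [-0.001  1.    -0.   ] tool z [-0. -0. -1.]
top 0
side 129 [ -7.7  40.3 260.1] res 1.0
```

Call:
arm_command --slide '[[-0.03,0,0],[-0.05,0,0],[-0.075,0,0],[-0.075,0,0],[-0.075,0,0]]' --turn '[[0,0,0],[0,0,0],[0,0,0],[0,0,0],[0,0,0]]' --hand '[1,1,1,1,1]'

```text
t: 3.7
position: [0.5531, 0.0451, 0.2374]
eef_rot: [0.03, 1.0, -0.0, 0.0]
ft_force: [-3.1, 0.5, 2.6]
width: 0.0005
finger_force: 1.3
```

```bash
python3 knob.py "[0,41,260]" k2
```

```text
t3.70 mill mm [-24.9  42.5 237.4] F mill [-3.1  0.3  2.6] w 0.000 tool y in mill [-0.001  1.    -0.   ] tool z [ 0. -0. -1.]
top 0
side 127 [-1.000e-01  4.050e+01  2.604e+02] res 1.1
```

View pics/k2_side.png

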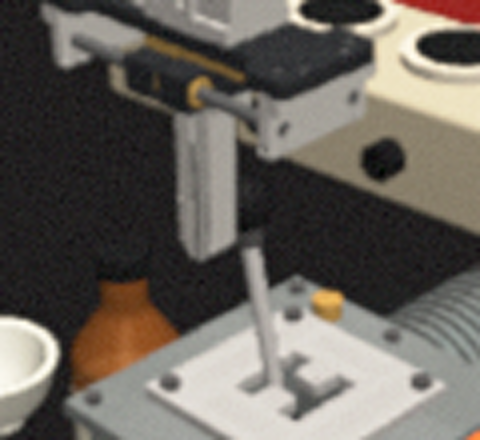

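The stick stands at the neutral channel. Next I'll move the fingers round to the knob's left side.

Call:
arm_command --slide '[[0.1,0,0],[0.25,0,0],[0.25,0,0],[0.25,0.2,0],[0.25,0.45,0],[0.25,0.48,0],[0.1,0.48,0],[-0.1,0.48,0],[-0.25,0.48,0],[-0.25,0.48,0]]' --turn '[[0,0,0],[0,0,0],[0,0,0],[0,0,0],[0,0,0],[0,0,0],[0,0,0],[0,0,0],[0,0,0],[0,0,0]]' --hand '[1,1,1,1,1,1,1,1,1,1]'

```text
t: 4.63
position: [0.5831, 0.0908, 0.2372]
eef_rot: [0.03, 1.0, -0.0, 0.001]
ft_force: [0.4, 0.1, 0.2]
width: 0.0002
finger_force: 0.0
```

Call:
arm_command --slide '[[0,0,0],[0,-0.05,0],[0,-0.1,0],[0,-0.15,0],[0,-0.2,0],[0,-0.25,0],[0,-0.3,0],[0,-0.35,0],[0,-0.35,0]]' --turn '[[0,0,0],[0,0,0],[0,0,0],[0,0,0],[0,0,0],[0,0,0],[0,0,0],[0,0,0],[0,0,0]]' --hand '[1,1,1,1,1,1,1,1,1]'

```text
t: 5.38
position: [0.5789, 0.0559, 0.2381]
eef_rot: [0.03, 1.0, -0.0, 0.001]
ft_force: [0.7, 2.7, 1.8]
width: 0.0002
finger_force: 1.1
```

```bash
python3 knob.py "[0,25,260]" k3
```

```text
t5.38 mill mm [2.000e-01 5.480e+01 2.381e+02] F mill [0.5 2.8 1.8] w 0.000 tool y in mill [-0.  1. -0.] tool z [ 0.001 -0.    -1.   ]
top 0
side 205 [-1.00e-01  2.50e+01  2.63e+02] res 1.1
```

Call:
arm_command --slide '[[0,-0.06,0],[0,-0.12,0],[0,-0.18,0],[0,-0.24,0],[0,-0.3,0],[0,-0.36,0],[0,-0.42,0],[0,-0.48,0],[0,-0.54,0],[0,-0.54,0]]' --turn '[[0,0,0],[0,0,0],[0,0,0],[0,0,0],[0,0,0],[0,0,0],[0,0,0],[0,0,0],[0,0,0],[0,0,0]]' --hand '[1,1,1,1,1,1,1,1,1,1]'

```text
t: 6.32
position: [0.575, 0.0009, 0.2369]
eef_rot: [0.031, 1.0, -0.001, -0.001]
ft_force: [-0.9, -0.5, 0.3]
width: 0.0
finger_force: 0.0
```

Call:
arm_command --slide '[[0,-0.04,0],[0,-0.07,0],[0,-0.1,0],[0,-0.11,0],[0,-0.11,0]]' --turn '[[0,0,0],[0,0,0],[0,0,0],[0,0,0],[0,0,0]]' --hand '[1,1,1,1,1]'

```text
t: 6.73
position: [0.5742, -0.0085, 0.2368]
eef_rot: [0.03, 1.0, -0.0, -0.001]
ft_force: [0.7, 2.3, -1.9]
width: 0.0003
finger_force: 1.0
```

```bash
python3 knob.py "[0,-40,260]" k4
```

```text
t6.73 mill mm [ -0.6  -9.8 236.8] F mill [ 0.5  2.3 -1.9] w 0.000 tool y in mill [-0.001  1.    -0.   ] tool z [-0.001 -0.    -1.   ]
top 0
side 221 [  0.  -39.3 260.3] res 1.0
```

Call:
arm_command --slide '[[0,-0.01,0],[0,-0.015,0],[0,-0.015,0]]' --turn '[[0,0,0],[0,0,0],[0,0,0]]' --hand '[1,1,1]'

```text
t: 7.08
position: [0.5745, -0.0096, 0.2373]
eef_rot: [0.03, 1.0, 0.0, -0.0]
ft_force: [-0.2, 3.3, -2.1]
width: 0.0003
finger_force: 1.4
```

Call:
arm_command --slide '[[0,0.1,0],[0,0.15,0],[0,0.15,0],[0.25,0.15,0],[0.5,0.15,0],[0.5,0.15,0],[0.5,0,0],[0.5,-0.2,0],[0.5,-0.29,0],[0.5,-0.29,0]]' --turn '[[0,0,0],[0,0,0],[0,0,0],[0,0,0],[0,0,0],[0,0,0],[0,0,0],[0,0,0],[0,0,0],[0,0,0]]' --hand '[1,1,1,1,1,1,1,1,1,1]'

```text
t: 7.92
position: [0.5235, -0.0374, 0.238]
eef_rot: [0.031, 1.0, -0.001, 0.001]
ft_force: [-0.4, -0.8, -0.2]
width: 0.0006
finger_force: 0.0
```

```bash
python3 knob.py "[0,-40,260]" k5
```

```text
t7.92 mill mm [-49.4 -41.7 238. ] F mill [-0.3 -0.8 -0.2] w 0.001 tool y in mill [ 0.001  1.    -0.001] tool z [ 0.001 -0.001 -1.   ]
top 0
side 201 [-1.000e-01 -4.040e+01  2.601e+02] res 1.1
```

Call:
arm_command --slide '[[-0.1,0,0],[-0.2,0,0],[-0.26,0,0],[-0.31,0,0],[-0.36,0,0],[-0.41,0,0],[-0.46,0,0],[-0.51,0,0],[-0.56,0,0],[-0.6,0,0]]' --turn '[[0,0,0],[0,0,0],[0,0,0],[0,0,0],[0,0,0],[0,0,0],[0,0,0],[0,0,0],[0,0,0],[0,0,0]]' --hand '[1,1,1,1,1,1,1,1,1,1]'

```text
t: 8.85
position: [0.5828, -0.0388, 0.2366]
eef_rot: [0.03, 1.0, 0.001, -0.001]
ft_force: [-2.6, 2.1, -2.2]
width: 0.0007
finger_force: 1.6
```

Call:
arm_command --slide '[[-0.02,0,0],[-0.04,0,0],[-0.06,0,0],[-0.06,0,0]]' --turn '[[0,0,0],[0,0,0],[0,0,0],[0,0,0]]' --hand '[1,1,1,1]'

```text
t: 9.18
position: [0.5888, -0.0398, 0.2369]
eef_rot: [0.03, 1.0, -0.0, -0.0]
ft_force: [-3.3, -0.3, -2.5]
width: 0.0004
finger_force: 1.4
```

```bash
python3 knob.py "[40,-40,256]" k6
```

```text
t9.18 mill mm [ 15.9 -40.1 236.9] F mill [-3.3 -0.5 -2.5] w 0.000 tool y in mill [-0.001  1.    -0.   ] tool z [-0.001 -0.    -1.   ]
top 0
side 82 [ 40.8 -39.1 256.3] res 0.8
```

Knob at 40.8 mm, and the end should be near 45. I'll go on in small steps until the force rises.

Call:
arm_command --slide '[[-0.02,0,0],[-0.03,0,0],[-0.03,0,0]]' --turn '[[0,0,0],[0,0,0],[0,0,0]]' --hand '[1,1,1]'

```text
t: 9.53
position: [0.5918, -0.04, 0.2374]
eef_rot: [0.03, 1.0, -0.0, -0.0]
ft_force: [-2.2, 0.3, -2.0]
width: 0.0002
finger_force: 1.7
```

Call:
arm_command --slide '[[-0.01,0,0],[-0.01,0,0],[-0.01,0,0]]' --turn '[[0,0,0],[0,0,0],[0,0,0]]' --hand '[1,1,1]'

```text
t: 9.78
position: [0.5924, -0.04, 0.2373]
eef_rot: [0.03, 1.0, -0.0, -0.001]
ft_force: [-3.9, 0.5, -1.6]
width: 0.0007
finger_force: 2.4
```

Call:
arm_command --slide '[[-0.007,0,0],[-0.007,0,0],[-0.007,0,0]]' --turn '[[0,0,0],[0,0,0],[0,0,0]]' --hand '[1,1,1]'

```text
t: 10.03
position: [0.5927, -0.04, 0.2372]
eef_rot: [0.03, 1.0, -0.0, -0.001]
ft_force: [-5.6, 0.4, -1.5]
width: 0.0005
finger_force: 2.9
```

```bash
python3 knob.py "[44,-40,256]" k7
```

```text
t10.03 mill mm [ 19.8 -40.1 237.2] F mill [-5.6  0.1 -1.5] w 0.001 tool y in mill [-0.001  1.    -0.   ] tool z [-0.002 -0.    -1.   ]
top 0
side 77 [ 44.2 -38.9 255.4] res 0.8
```

Call:
arm_command --slide '[[-0.01,0,0],[-0.01,0,0],[-0.01,0,0]]' --turn '[[0,0,0],[0,0,0],[0,0,0]]' --hand '[1,1,1]'

```text
t: 10.38
position: [0.5931, -0.04, 0.2371]
eef_rot: [0.03, 1.0, -0.0, -0.002]
ft_force: [-7.5, 0.4, -0.2]
width: 0.0005
finger_force: 3.6
```

Call:
arm_command --slide '[[-0.01,0,0],[-0.01,0,0],[-0.01,0,0]]' --turn '[[0,0,0],[0,0,0],[0,0,0]]' --hand '[1,1,1]'

```text
t: 10.63
position: [0.5935, -0.04, 0.2371]
eef_rot: [0.03, 1.0, -0.0, -0.003]
ft_force: [-8.1, 0.2, -1.0]
width: 0.0005
finger_force: 4.4
```

Call:
arm_command --slide '[[0.2,0,0],[0.5,0,0],[0.6,0,-0.3],[0.9,0.1,-0.7],[1,0.4,-0.8],[1,0.7,-0.8],[1,0.77,-0.8],[1,0.77,-0.8],[1,0.77,-0.8]]' --turn '[[0,0,0],[0,0,0],[0,0,0],[0,0,0],[0,0,0],[0,0,0],[0,0,0],[0,0,0],[0,0,0]]' --hand '[1,1,1,1,1,1,1,1,1]'

```text
t: 11.38
position: [0.5013, 0.0425, 0.3178]
eef_rot: [0.03, 1.0, -0.0, 0.001]
ft_force: [-0.4, -0.1, 0.0]
width: 0.0
finger_force: 0.0
```

```bash
python3 knob.py "[44,-40,256]" k8
```

```text
t11.38 mill mm [-76.5  36.7 317.8] F mill [-0.4 -0.1  0. ] w 0.000 tool y in mill [-0.002  1.    -0.001] tool z [ 0.002 -0.001 -1.   ]
top 125 [ 45.8 -39.7 253.8] res 1.2
side 210 [ 44.8 -38.8 254.9] res 1.1
```

View pics/k8_side.png

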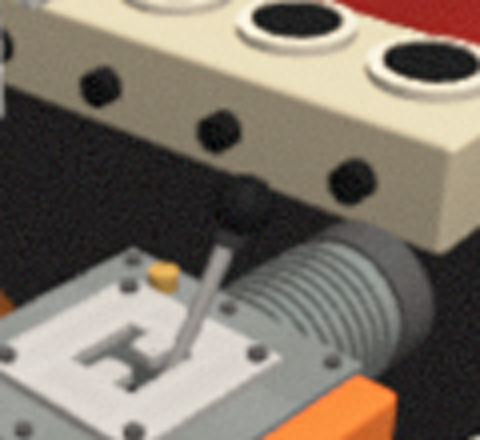

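Knob at about (45, -39.5, 254) mm in the mill frame, so the lever is home in third. Now the start button.

Call:
arm_command --slide '[[0.2,0,0],[0.4,0.02,0],[0.5,0.02,0],[0.5,0.02,0.2],[0.5,0.02,0.5],[0.5,0.02,0.8],[0.5,0.02,1],[0.5,0.02,1]]' --turn '[[0,0,0],[0,0,0],[0,0,0],[0,0,0],[0,0,0],[0,0,0],[0,0,0],[0,0,0]]' --hand '[1,1,1,1,1,1,1,1]'

```text
t: 12.15
position: [0.4471, 0.0472, 0.2122]
eef_rot: [0.031, 1.0, 0.0, -0.005]
ft_force: [-0.2, -0.2, -0.6]
width: 0.0007
finger_force: 0.0
```

Call:
arm_command --slide '[[0,0,0.2],[0,0,0.4],[0,0,0.6],[0,0,0.75],[0,0,0.85],[0,0,0.85],[0,0,0.85]]' --turn '[[0,0,0],[0,0,0],[0,0,0],[0,0,0],[0,0,0],[0,0,0],[0,0,0]]' --hand '[1,1,1,1,1,1,1]'

```text
t: 12.73
position: [0.4512, 0.0474, 0.1331]
eef_rot: [0.03, 1.0, -0.0, 0.0]
ft_force: [-0.4, -0.4, -0.3]
width: 0.0007
finger_force: 0.0
```

```bash
python3 - <<'E'
from h import *; from w import *; from bench import cams
where()
F=cams.grab_frame("side");u,v=proj(F,G+M.apply([-.126,.038,.125])).astype(int);print(u,v)
cv2.imwrite("pics/b1.png",cv2.resize(F["color"][v-55:v+55,u-60:u+60],None,fx=4,fy=4,interpolation=2)[:,:,::-1])
E
```

```text
t12.73 mill mm [-126.8   38.6  133.1] F mill [-0.4 -0.4 -0.3] w 0.001 tool y in mill [-0.  1. -0.] tool z [ 0.001 -0.    -1.   ]
286 250
```

View pics/b1.png

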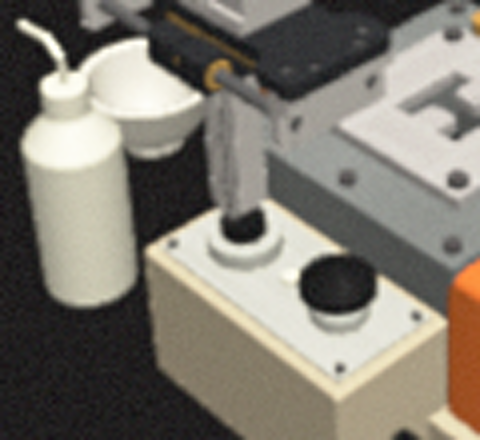

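The fingertips are just above the start button, at about (240,215) in the crop, and well clear of the stop button.

Call:
arm_command --slide '[[0,0,0.03],[0,0,0.06],[0,0,0.09],[0,0,0.11],[0,0,0.13],[0,0,0.14],[0,0,0.14]]' --turn '[[0,0,0],[0,0,0],[0,0,0],[0,0,0],[0,0,0],[0,0,0],[0,0,0]]' --hand '[1,1,1,1,1,1,1]'

```text
t: 13.37
position: [0.4524, 0.0476, 0.1228]
eef_rot: [0.03, 1.0, -0.0, 0.002]
ft_force: [-7.2, 0.4, 24.3]
width: 0.0006
finger_force: 11.9
```

Call:
arm_command --slide '[[0,0,0.01],[0,0,0.015],[0,0,0.015]]' --turn '[[0,0,0],[0,0,0],[0,0,0]]' --hand '[1,1,1]'

```text
t: 13.62
position: [0.4525, 0.0476, 0.1227]
eef_rot: [0.03, 1.0, -0.0, 0.002]
ft_force: [-10.2, 0.3, 31.7]
width: 0.0006
finger_force: 16.0
```

It stopped hard at z = 0.1227, above the expected 0.119. I'll look, then check the contact height.

```bash
python3 - <<'E'
from h import *; from w import *; from bench import cams
where()
F=cams.grab_frame("side");u,v=286,250
a=cv2.resize(F["color"][v-30:v+30,u-32:u+32],None,fx=6,fy=6,interpolation=2)
F=cams.grab_frame("top");u,v=proj(F,G+M.apply([-.126,.038,.125])).astype(int)
b=cv2.resize(F["color"][v-30:v+30,u-32:u+32],None,fx=6,fy=6,interpolation=2)
cv2.imwrite("pics/b2.png",np.hstack([a,b])[:,:,::-1])
E
```

```text
t13.62 mill mm [-125.5   38.8  122.7] F mill [-10.2  -0.3  31.7] w 0.001 tool y in mill [-0.002  1.    -0.001] tool z [ 0.003 -0.001 -1.   ]
```

View pics/b2.png

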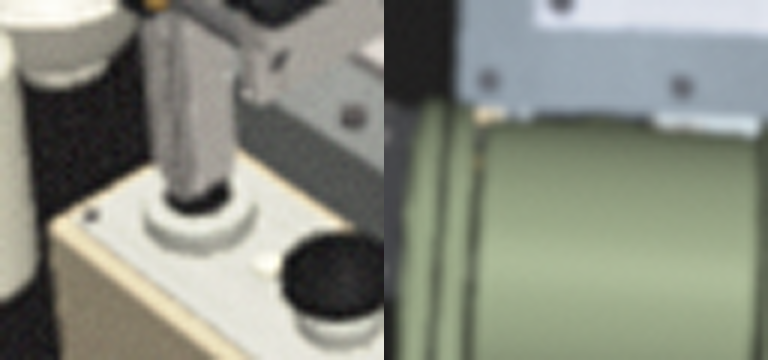

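Call:
arm_command --slide '[[0,0,-0.06],[0,0,-0.11],[0,0,-0.11],[0,0,-0.11]]' --turn '[[0,0,0],[0,0,0],[0,0,0],[0,0,0]]' --hand '[1,1,1,1]'

```text
t: 14.05
position: [0.4509, 0.0479, 0.128]
eef_rot: [0.03, 1.0, 0.0, 0.001]
ft_force: [1.0, -1.0, 1.6]
width: 0.0006
finger_force: 1.0
```

Call:
arm_command --slide '[[0,0,0.02],[0,0,0.02]]' --turn '[[0,0,0],[0,0,0]]' --hand '[1,1]'

```text
t: 14.22
position: [0.4508, 0.0478, 0.1255]
eef_rot: [0.03, 1.0, 0.0, 0.0]
ft_force: [0.9, -0.2, 3.0]
width: 0.0004
finger_force: 1.7
```

Call:
arm_command --slide '[[0,0,0.02],[0,0,0.02]]' --turn '[[0,0,0],[0,0,0]]' --hand '[1,1]'

```text
t: 14.38
position: [0.4508, 0.0478, 0.1237]
eef_rot: [0.03, 1.0, 0.0, 0.0]
ft_force: [0.3, 0.7, 4.4]
width: 0.0002
finger_force: 2.3
```

Contact starts near z = 0.129 and the hard stop is at 0.1227. That is the full 6 mm at about 5 N, so the earlier press was right in. Now I'll let go and retreat.

Call:
arm_command --slide '[[0,0,-0.1],[0,0,-0.3],[0,0,-0.6],[0,0,-1],[0,0,-1]]' --turn '[[0,0,0],[0,0,0],[0,0,0],[0,0,0],[0,0,0]]' --hand '[1,1,1,1,1]'

```text
t: 14.8
position: [0.4542, 0.0475, 0.2312]
eef_rot: [0.03, 1.0, -0.0, 0.005]
ft_force: [1.8, -0.1, 0.4]
width: 0.0004
finger_force: 0.0
```

Call:
arm_command --slide '[[0,0.1,-0.4],[0,0.3,-0.8],[0.2,0.6,-0.8],[0.3,0.9,-0.8],[0.3,1,-0.8],[0.3,1,-0.8],[0.3,1,-0.8]]' --turn '[[0,0,0],[0,0,0],[0,0,0],[0,0,0],[0,0,0],[0,0,0],[0,0,0]]' --hand '[1,1,1,1,1,1,1]'

```text
t: 15.38
position: [0.426, 0.1491, 0.3031]
eef_rot: [0.029, 1.0, -0.001, -0.001]
ft_force: [0.2, -1.3, -0.4]
width: 0.0005
finger_force: 0.0
```

```bash
python3 knob.py "[44,-40,256]"; python3 - <<'E'
from bench import cams;import cv2
cv2.imwrite("pics/e.png",cams.grab_frame("side")["color"][:,:,::-1])
E
```

```text
t15.38 mill mm [-158.2  138.5  303.1] F mill [ 0.2 -1.3 -0.4] w 0.000 tool y in mill [-0.002  1.    -0.002] tool z [-0.002 -0.001 -1.   ]
top 124 [ 46.3 -40.1 254.1] res 1.0
side 211 [ 44.8 -39.1 254.7] res 1.1
```

View pics/e.png

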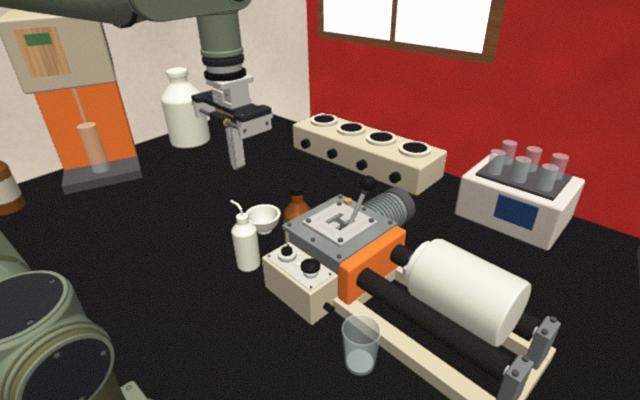

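The final picture shows the knob at (368,184) in third and the start button back out at (287,253). The objects in view stand where they were, and the arm is clear.

```bash
python3 -c "from bench import order;print(order.close_job())"
```

```text
the job is handed in; nothing more can be done
None
```

The lever is fully home in third, the start button was pressed right in and came back out, nothing around the mill moved that I could see, and the job is handed in; no verdict came back.

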